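# Clip the self-closing tweezers onto the pink casting

### The job

In the casting shed, take the self-closing tweezers off their stand by squeezing the two orange pads together, which opens the jaws, and clip them onto the sprue of the pink casting so that they grip it by themselves, as a handle for painting it later. Set them upright and square on the sprue, near its middle, with the jaws well down over it, then let go; leave the pink casting standing about where it is and do not disturb the cream or the turquoise one.

Things in the scene. Friction and masses are not known exactly. Their poses are not given: they have to be found in the camera images.
- tweezers_grip (a point): Upright self-closing tweezers, 119 mm tall, 18 mm thick (x), 70 g: midway between their 2 orange pads, 80 mm above the jaw ends, 39 mm below the top. z up, y from pad to pad; a half turn about z is the same. Pads 18 mm wide (x), 24 mm high; 49 mm over their outer faces at rest on an 8 mm tab, 40 mm squeezed to a stop, faces then parallel. Full squeeze about 10 N, more does no harm; springs back.
- tweezers_jaws (a point): Midway between the tweezers' 2 dark steel jaws, 12 mm above their lower ends, 68 mm below the pads' point. Jaws 24 mm high, 16 mm wide (x), 4 mm thick; they open along y, 33 mm apart at full squeeze; shut with about 2 N. At the start they hold the metal tab (8 x 24 mm, top 52 mm above the table) of a wooden stand fixed to the table, jaw ends on its top, 20 mm above the table.
- pink_sprue (a point): Centre of the pink casting's sprue, 34 mm above the table: an upright pink tab 24 mm wide (x), 8 mm thick (y), 32 mm high, z up, in the middle of a loose round casting with a ring of paler petals, 70 mm across, 18 mm high (petals 21 mm), about 160 g, on the table. A half turn about z is the same.
- cream_sprue (a point): The sprue of the cream casting with pale rays (a bystander), of the same sizes; this point is the centre of its tab.
- turquoise_sprue (a point): The sprue of the turquoise casting with round studs (a bystander), of the same sizes; this point is the centre of its tab.
There are look-alikes about, which are no part of the job. What is shaped like the part that bears tweezers_grip but blue or red is not meant.

How it is judged:
At the end, for the whole second after the job is handed in: The tweezers stand clipped on the pink casting's sprue by themselves: upright within 10 degrees, square to it within 11 degrees, centred within 12 mm, the jaws reaching at least 12 mm down over the tab. The pink casting stands flat on the table within 40 mm of where it was (x of tweezers_grip in the frame of pink_sprue between -0.012 and 0.012 m and y of tweezers_grip in the frame of pink_sprue between -0.012 and 0.012 m and z of tweezers_grip in the frame of pink_sprue between 0.058 and 0.084 m and angle between the x axis of tweezers_grip and the x axis of pink_sprue, either way round below 0.2 rad and angle between tweezers_grip's own z axis and vertical below 0.18 rad and angle between pink_sprue's own z axis and vertical below 0.1 rad and height (world z) of pink_sprue below 0.04 m and distance of pink_sprue from where it was at the start of the episode below 0.04 m); the robot touches nothing.
It fails at once if the cream casting is shifted by more than 20 mm (distance of cream_sprue from where it was at the start of the episode above 0.02 m).
It fails at once if the turquoise casting is shifted by more than 20 mm (distance of turquoise_sprue from where it was at the start of the episode above 0.02 m).
It fails at once if the pink casting is tipped by more than 25 degrees (angle between pink_sprue's own z axis and vertical above 0.44 rad).
It also fails if it takes over 37 s, if anything falls off the work surface, if the arm or the gripper's body presses on something with over 40 N, if the wrist force passes 120 N, or if a joint passes its speed limit or range.

### The arm

A 7-joint arm with a two-finger parallel gripper is mounted at the origin on the work surface. World frame = base frame: x ahead of the robot, y to its left, z up, the work surface at z = 0. Lengths are in m, angles in rad, forces in N, time in s.
With the tool pointing down it reaches from about 0.4 to 0.85 m from the base axis. Payload 10.4 kg.
Tool frame: the origin (TCP) lies on the centre line of the jaws, within the pads' length; the fingertips stand 11 mm ahead of it and the grasp point (between the pads) lies 8 mm behind it; z points along the fingers, y is the line along which they close (so a half turn about z gives the same grasp; the last joint's range is limited). The gripper opens to 87 mm and grips with 3 to 60 N. Pads are 19 mm wide; open, the fingers measure 117 mm over their backs; the gripper's body (75 mm by 190 mm) begins 51 mm behind the grasp point.
Start: joints at [-0.023, 0.332, -0.065, 1.46, 0.022, 1.35, -0.088], TCP at [0.625, 0, 0.234] pointing down, gripper open.
Joint ranges: [-2.6, 2.6], [-0.5, 2.12], [-1.47, 1.34], [0.16, 2.42], [-1.27, 4.41], [0.06, 2.06], [-2.6, 2.6]. Speed limits (rad/s): [2.22, 2.22, 2.79, 2.79, 3.14, 3.14, 3.14].

### API

Orientations are given as a unit quaternion [x, y, z, w].
In Python, from bench import r gives the robot as it stands.
- The arm moves only by the shell command python3 -m pendant 'ROWS' [OPENING] [FORCE]. ROWS is JSON, a list of rows, each a list of 4 numbers: the shift along the tool's x, y, z in m, then the turn about the tool's z in rad. A call has 1 to 8 rows; each row shifts and turns the commanded pose from where the row before left it, along the tool's axes as they then stand; what a row does not reach is not made up. A row lasts 1/12 s, in which the tool goes at most 41.7 mm and 7.16 degrees, less where a joint would pass 70% of its speed; a pose out of reach is approached as far as the arm can. A call with a gripper value outside its range is refused whole. OPENING is the opening, from 0 (shut) to 1 (fully open), set as the call begins (- or left out, the last holds). The fingers move at their own pace and stop on an object; FORCE is the grip in N (left out, the last holds). Time passes only in rows, so rows that do not move let the fingers close. It gives the time, the measured TCP pose, the force, the opening and the grip force at its end, in the units of the state.
- r.read_state(): the state, without advancing time (a new reading comes with each control period).
- r.camera(name): name is "scene" or "side" or "wrist"; returns a dict with "img" (480x640x3 uint8, red, green, blue), "camera_matrix" (3x3 intrinsics, pixels), "dist_coeffs" ([k1, k2, p1, p2, k3] as OpenCV has them; the pictures are not rectified), "xyz" and "attitude" of the camera in the world. Camera axes: x right, y down, z forward; pixel columns grow to the right and rows downward; lengths in m; the calibration is good to about 2 mm. A picture is of the moment at which its call begins. There is no depth.
- r.close_job(): hands the job in; it is judged then, once.
Trained networks look in the newest picture that a camera, given by its name, has taken for a name from the list of things; names that differ only in an ending like _2 or _b are one class to them, and where a whole thing is asked for, a point or a joint stands for the part that bears it (a point fixed in the world has none). Each returns a list of dicts, best first, with "score" (0 to 1); they miss things now and then, are a little off and sometimes report something else, mostly with a low value. They report only what shows in the picture. A call takes as long as a camera call. They do not tell look-alikes from the thing itself.
- r.outline_of(thing, camera): "mask" (480x640 bool, what is visible of it) and "bbox" ([centre column, centre row, width, height] in pixels, round what is visible of it).
The state is a dict: "time": time; "joint_positions": joint angles; "joint_vel": joint speeds; "joint_torque": joint torques, N m; "ee_pos": TCP position; "eef_rot": TCP orientation; "ft_force": force on the tool from outside, world axes, zero at the start; "torque": the same for the moment, N m; "width": finger opening in m; "grip_force": force on a finger pad.
Only numpy, scipy, OpenCV 4.12 (cv2) and the standard library are available. Lean on these libraries where they do the work, as an engineer would, in place of code of your own. Each camera call takes 0.05 s, during which the arm holds its last target. There are 200 camera calls.

## Working session

There is one attempt and no reset: what is moved stays moved. The work goes in short steps, Python scripts to look and compute and a shell command to move; the robot and the scene stay as the last step left them, time stands still between calls to the robot, and variables do not carry over. Pictures are saved under pics/ and viewed, at most 10 in all, crops included, and the job is handed in when it is done.

```bash
mkdir -p pics; ls
python3 - <<'E'
from bench import r
import cv2,numpy as np
s=r.read_state();print(s['time'],s['ee_pos'],s['eef_rot'],s['width'])
ims=[]
for n in ['scene','side','wrist']:
    c=r.camera(n);print(n,c['xyz'],c['attitude'],np.array(c['camera_matrix']).tolist(),c['dist_coeffs'])
    for t in ['tweezers_grip','pink_sprue','cream_sprue','turquoise_sprue']:
        for o in r.outline_of(t,n)[:4]: print(t,round(o['score'],2),np.round(o['bbox'],0))
    cv2.imwrite(f'pics/{n}0.png',c['img'][:,:,::-1])
E
```

```text
pics
0.0 [ 6.24645402e-01 -2.03984748e-05  2.32767875e-01] [ 7.07092528e-01  7.07120701e-01 -5.16485727e-04 -4.52206221e-04] 0.08728545321651784
scene [1.22024209 0.34943757 0.60695813] [ 0.45018075  0.75161316 -0.40718258 -0.25810326] [[553.8633990029734, 0.0, 310.02404665388104], [0.0, 553.8633990029734, 243.31908866713252], [0.0, 0.0, 1.0]] [-0.10043266  0.          0.          0.          0.        ]
tweezers_grip 0.89 [211. 209.  25.  60.]
tweezers_grip 0.8 [281. 213.  24.  56.]
tweezers_grip 0.67 [167. 246.  22.  57.]
tweezers_grip 0.47 [248. 208.   4.  18.]
pink_sprue 0.74 [340. 288.  40.  38.]
cream_sprue 0.97 [450. 349.  46.  47.]
turquoise_sprue 0.8 [297. 328.  46.  35.]
side [ 0.14291067 -0.31308778  0.59673573] [ 0.84450486 -0.3787941   0.15314916 -0.34622522] [[446.88238030516476, 0.0, 310.3692683468812], [0.0, 446.88238030516476, 242.0038004724837], [0.0, 0.0, 1.0]] [0.02469996 0.         0.         0.         0.        ]
tweezers_grip 0.9 [447. 370.  43.  60.]
tweezers_grip 0.76 [495. 321.  40.  56.]
tweezers_grip 0.72 [388. 455.  47.  50.]
tweezers_grip 0.57 [333. 372.  36.  59.]
pink_sprue 0.61 [289. 274.  44.  39.]
cream_sprue 0.75 [232. 198.  35.  32.]
turquoise_sprue 0.95 [349. 240.  39.  34.]
wrist [0.62656514 0.07746041 0.38347586] [ 9.89993816e-01 -2.76917242e-04  2.57727087e-04  1.41110245e-01] [[332.28604069642404, 0.0, 319.4566334110667], [0.0, 332.28604069642404, 239.11543765768903], [0.0, 0.0, 1.0]] [-0.01875062  0.          0.          0.          0.        ]
pink_sprue 0.71 [200. 173.  64.  66.]
turquoise_sprue 0.94 [316. 187.  61.  66.]
```

Run:
```python
import cv2
a=cv2.imread('pics/scene0.png')[150:420,120:520];b=cv2.imread('pics/side0.png')[160:480,180:560]
cv2.imwrite('pics/a.png',cv2.resize(a,(800,540)));cv2.imwrite('pics/b.png',cv2.resize(b,None,fx=1.85,fy=1.85))
```

```text
(no output)
```

View pics/a.png

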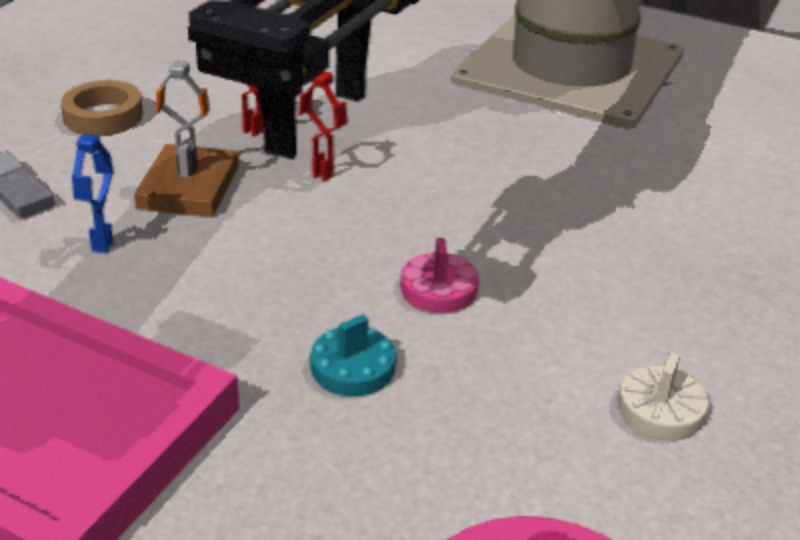

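View pics/b.png

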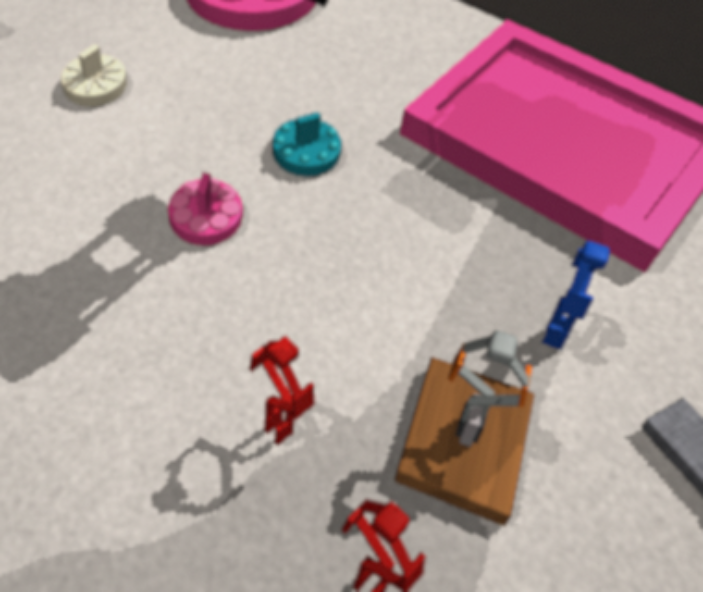

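View pics/wrist0.png

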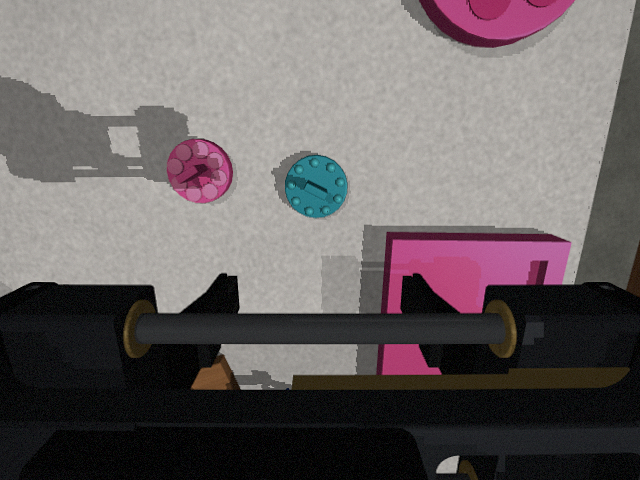

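The scene view shows the grey tweezers with orange pads at about (200,200) and (222,202) on the wooden stand; blue and red ones are the look-alikes. Pink casting is at (340,288) in scene and (200,171) in wrist, with its tab running obliquely.

```bash
cat > h.py <<'E'
import numpy as np,cv2
from scipy.spatial.transform import Rotation as R
from bench import r
def ray(c,p):
    K=np.array(c['camera_matrix']);u=cv2.undistortPoints(np.array([[p]],float),K,np.array(c['dist_coeffs']))[0,0]
    d=R.from_quat(c['attitude']).apply([u[0],u[1],1]);return np.array(c['xyz']),d/np.linalg.norm(d)
def tri(rays):
    A=sum(np.eye(3)-np.outer(d,d) for o,d in rays);b=sum((np.eye(3)-np.outer(d,d))@o for o,d in rays)
    x=np.linalg.solve(A,b);return x,[np.linalg.norm(np.cross(x-o,d)) for o,d in rays]
def plane(ry,z): o,d=ry;return o+d*(z-o[2])/d[2]
def orange(img,box):
    h=cv2.cvtColor(img,cv2.COLOR_RGB2HSV);m=((h[...,0]>4)&(h[...,0]<16)&(h[...,1]>170)&(h[...,2]>110)).astype(np.uint8)
    k=np.zeros_like(m);x0,y0,x1,y1=box;k[y0:y1,x0:x1]=1
    n,l,s,c=cv2.connectedComponentsWithStats(m*k);return [(c[i],s[i]) for i in range(1,n) if s[i][4]>4]
E
python3 - <<'E'
from h import *
S=r.camera('scene');D=r.camera('side');W=r.camera('wrist')
a=orange(S['img'],(190,170,235,225));b=orange(D['img'],(415,335,480,390))
for x in a+b: print(np.round(x[0],1),x[1])
for p,_ in a:
  for q,_ in b: print(np.round(p),np.round(q),np.round(tri([ray(S,p),ray(D,q)])[0],4),np.round(tri([ray(S,p),ray(D,q)])[1],4))
for n,c in (('scene',S),('side',D),('wrist',W)):
  for t in ['pink_sprue','turquoise_sprue','cream_sprue']:
    o=r.outline_of(t,n)
    if o: print(n,t,np.round(plane(ray(c,o[0]['bbox'][:2]),.012),3))
# crops of tab
f=lambda i,x,y:cv2.resize(i[y-30:y+30,x-30:x+30,::-1],(390,390),interpolation=cv2.INTER_CUBIC)
cv2.imwrite('pics/c.png',cv2.resize(np.hstack([f(S['img'],340,285),f(W['img'],200,171)]),(780,390)))
E
```

```text
[198.7 199.5] [198 194   3  12  17]
[220.5 202.9] [219 198   4  11  14]
[426.4 358.6] [422 350   9  17  44]
[465.4 359.3] [465 358   2   4   7]
[462.7 374.9] [461 370   5  11  34]
[199. 199.] [426. 359.] [ 0.4655 -0.247   0.1007] [0.0236 0.0236]
[199. 199.] [465. 359.] [ 0.4782 -0.2657  0.1053] [0.0006 0.0006]
[199. 199.] [463. 375.] [ 0.4645 -0.2743  0.0962] [0.0028 0.0028]
[220. 203.] [426. 359.] [ 0.4544 -0.2298  0.0958] [0.0025 0.0025]
[220. 203.] [465. 359.] [ 0.4667 -0.2481  0.1021] [0.0204 0.0204]
[220. 203.] [463. 375.] [ 0.453  -0.2564  0.0929] [0.0186 0.0186]
scene pink_sprue [0.482 0.039 0.012]
scene turquoise_sprue [0.617 0.028 0.012]
scene cream_sprue [0.546 0.26  0.012]
side pink_sprue [0.494 0.045 0.012]
side turquoise_sprue [0.617 0.027 0.012]
side cream_sprue [0.555 0.271 0.012]
wrist pink_sprue [0.497 0.046 0.012]
wrist turquoise_sprue [0.625 0.029 0.012]
```

View pics/c.png

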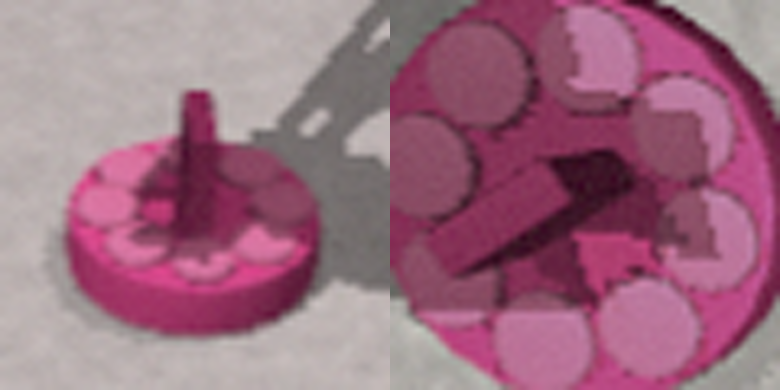

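Run:
```python
from h import *
S=r.camera('scene');D=r.camera('side');W=r.camera('wrist')
for p in [(447,370),(495,321),(388,455),(333,372)]: print(p,np.round(plane(ray(D,p),.09),3))
for p in [(211,209),(281,213),(167,246)]: print(p,np.round(plane(ray(S,p),.08),3))
a,b=[plane(ray(W,p),.05) for p in [(177.4,180.2),(195.4,167.9)]]
print(a,b,(a+b)/2,np.linalg.norm(a-b),np.degrees(np.arctan2(*(b-a)[1::-1])))
```

```text
(447, 370) [ 0.46  -0.254  0.09 ]
(495, 321) [ 0.567 -0.265  0.09 ]
(388, 455) [ 0.329 -0.257  0.09 ]
(333, 372) [ 0.364 -0.151  0.09 ]
(211, 209) [ 0.461 -0.252  0.08 ]
(281, 213) [ 0.407 -0.124  0.08 ]
(167, 246) [ 0.609 -0.24   0.08 ]
[0.48505943 0.04172168 0.05      ] [0.50434037 0.05369983 0.05      ] [0.4946999  0.04771076 0.05      ] 0.022698702597030575 31.850326143585136
```

```bash
python3 -m pendant '[[-0.0315,-0.0206,0,0],[-0.0315,-0.0206,0,0],[-0.0315,-0.0206,0,0],[-0.0315,-0.0206,0,0],[-0.0315,-0.0206,0,0],[-0.0315,-0.0206,0,0],[-0.0315,-0.0206,0,0],[-0.0315,-0.0206,0,0]]' 1
python3 -m pendant '[[0,0,0,0.12],[0,0,0,0.12],[0,0,0,0.12],[0,0,0,0.12],[0,0,0,0.12],[0,0,0,0.12],[0,0,0,0.12],[0,0,0,0.12]]'
python3 -m pendant '[[0,0,0,0.12],[0,0,0,0.12],[0,0,0,0.12],[0,0,0,0.027],[0,0,0,0],[0,0,0,0]]'
python3 - <<'E'
from h import *
W=r.camera('wrist');s=r.read_state();print(s['time'],s['ee_pos'],R.from_quat(s['eef_rot']).as_matrix().round(3).tolist())
for p,q in orange(W['img'],(0,0,640,480)): print(p.round(1),q,plane(ray(W,p),.1).round(4))
for z in (.1,): print(plane(ray(W,(320,240)),z))
cv2.imwrite('pics/w1.png',W['img'][:,:,::-1])
E
```

```text
time: 2.17
ee_pos: [0.459, -0.2533, 0.2339]
eef_rot: [0.707, 0.707, 0.0, 0.0]
ft_force: [1.0, -0.3, -0.1]
width: 0.0866
grip_force: 0.0
time: 2.83
ee_pos: [0.4602, -0.252, 0.2337]
eef_rot: [0.955, 0.298, 0.0, 0.0]
ft_force: [0.4, -0.0, -0.1]
width: 0.0873
grip_force: 0.0
time: 3.33
ee_pos: [0.4602, -0.252, 0.2336]
eef_rot: [0.994, 0.112, 0.0, 0.0]
ft_force: [0.5, -0.2, 0.1]
width: 0.0872
grip_force: 0.0
3.3833 [ 0.46022165 -0.25198834  0.2336222 ] [[0.975, 0.224, 0.0], [0.224, -0.975, -0.0], [0.0, 0.0, -1.0]]
[340.6 225.8] [337 216   8  23 102] [ 0.4723 -0.2678  0.1   ]
[289.7 223.8] [287 221   6   8  23] [ 0.4641 -0.2239  0.1   ]
[291.5 240.5] [289 233   6  14  43] [ 0.4495 -0.2285  0.1   ]
[ 0.45561327 -0.2530934   0.1       ]
```

View pics/w1.png

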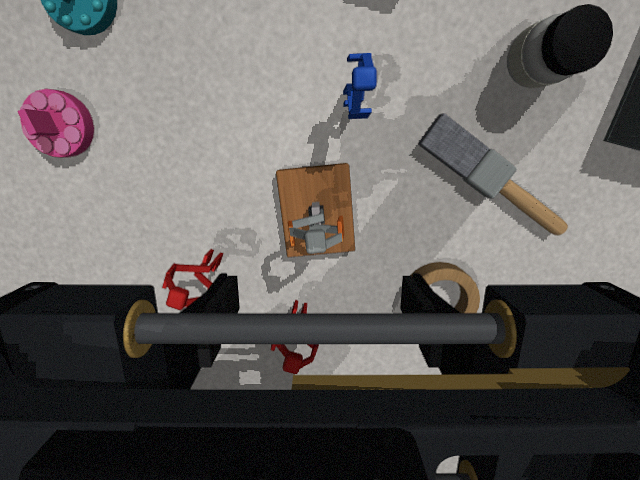

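The wrist view shows the tweezers on the stand just above image centre, orange pads at (291,234) and (341,227), the stand's top edge from (277,170) to (348,163): the tool needs a few degrees more yaw.

Run:
```python
from h import *
W=r.camera('wrist')
h=cv2.cvtColor(W['img'],cv2.COLOR_RGB2HSV);print(h[190,290],h[225,340],h[180,340])
m=((h[...,0]>5)&(h[...,0]<18)&(h[...,1]>110)).astype(np.uint8);m[:155]=0;m[265:]=0;m[:,:265]=0;m[:,365:]=0
c=max(cv2.findContours(m,0,2)[0],key=cv2.contourArea);q=cv2.approxPolyDP(cv2.convexHull(c),5,True)[:,0];print(q.tolist())
P=[plane(ray(W,p),.02) for p in q];n=len(P);print(np.round(P,3).tolist())
for i in range(n): d=P[(i+1)%n]-P[i];print(np.linalg.norm(d).round(3),np.degrees(np.arctan2(d[1],d[0])).round(1))
a=plane(ray(W,(340.6,227)),.1);b=plane(ray(W,(290.9,234.5)),.1);print(a,b,np.linalg.norm(a-b),np.degrees(np.arctan2(*(a-b)[1::-1])))
# pads triangulated with scene+side (moved tool may unhide)
S=r.camera('scene');D=r.camera('side')
for p,s in orange(S['img'],(190,170,235,225))+orange(D['img'],(415,335,480,390)): print(p.round(1),s)
f=cv2.resize(W['img'][195:265,270:370,::-1],None,fx=7,fy=7,interpolation=cv2.INTER_CUBIC);cv2.imwrite('pics/w1c.png',f)
```

```text
[ 14 144 138] [ 11 196 183] [ 13 146 115]
[[346, 163], [354, 249], [288, 256], [276, 172]]
[[0.523, -0.266, 0.02], [0.431, -0.299, 0.02], [0.406, -0.227, 0.02], [0.497, -0.195, 0.02]]
0.097 -160.4
0.077 109.3
0.096 19.1
0.076 -69.9
[ 0.47125753 -0.26809463  0.1       ] [ 0.45480693 -0.22685941  0.1       ] 0.04439555826074375 -68.25069794127916
[198.5 199.4] [198 194   3  12  15]
[220.3 202.5] [219 198   3  11  15]
[425.7 358.7] [422 350   9  17  63]
[465.3 359.2] [465 358   2   4   6]
[462.6 375.2] [461 370   5  11  34]
```

View pics/w1c.png

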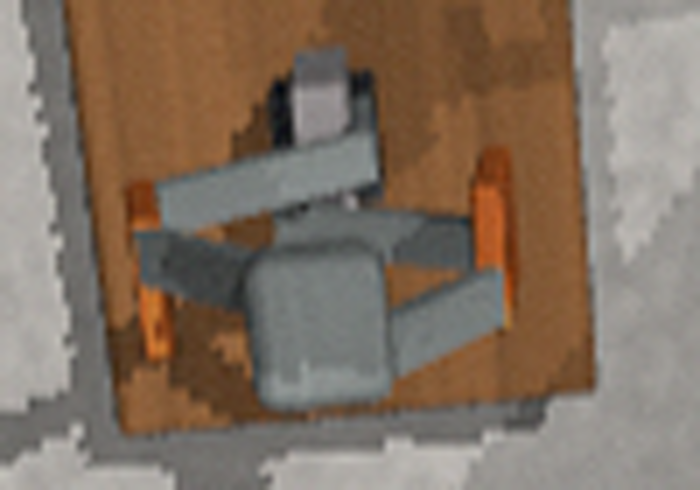

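```bash
python3 -m pendant '[[0.005,-0.0035,0,-0.12],[0,0,0.03,0],[0,0,0.03,0],[0,0,0.03,0],[0,0,0.03,0],[0,0,0.0216,0],[0,0,0,0],[0,0,0,0]]' 1
python3 -m pendant '[[0,0,0,0],[0,0,0,0],[0,0,0,0],[0,0,0,0],[0,0,0,0],[0,0,0,0],[0,0,0,0],[0,0,0,0]]' 0.2 30
python3 -m pendant '[[0,0,0,0],[0,0,0,0]]'
```

```text
time: 4.2
ee_pos: [0.4639, -0.2473, 0.0917]
eef_rot: [0.985, 0.171, -0.001, -0.0]
ft_force: [-0.2, -0.6, 0.3]
width: 0.0872
grip_force: 0.0
time: 4.87
ee_pos: [0.4643, -0.2475, 0.092]
eef_rot: [0.985, 0.171, 0.0, -0.0]
ft_force: [-0.4, 0.3, -0.5]
width: 0.0418
grip_force: 7.6
time: 5.03
ee_pos: [0.4642, -0.2474, 0.0918]
eef_rot: [0.985, 0.171, -0.0, -0.0]
ft_force: [-0.4, 0.1, -1.2]
width: 0.0393
grip_force: 30.0
```

```bash
python3 -m pendant '[[0,0,-0.02,0],[0,0,-0.03,0],[0,0,-0.03,0],[0,0,-0.03,0],[0,0,0,0]]'
python3 -m pendant '[[0.0161,-0.0335,0,0],[0.0161,-0.0335,0,0],[0.0161,-0.0335,0,0],[0.0161,-0.0335,0,0],[0.0161,-0.0335,0,0],[0.0161,-0.0335,0,0],[0.0161,-0.0335,0,0],[0.0161,-0.0335,0,0]]'
python3 -m pendant '[[0,0,0,-0.105],[0,0,0,-0.11],[0,0,0,0],[0,0,0,0],[0,0,0,0]]'
python3 - <<'E'
from h import *
W=r.camera('wrist');s=r.read_state();print(s['time'],s['ee_pos'],s['width'],R.from_quat(s['eef_rot']).as_matrix().round(3).tolist(),W['xyz'])
cv2.imwrite('pics/w2.png',W['img'][:,:,::-1])
for t in ('pink_sprue','tweezers_jaws'):
  for o in r.outline_of(t,'wrist')[:2]:print(t,o['score'],o['bbox'])
cv2.imwrite('pics/w2.png',cv2.resize(W['img'][130:290,220:420,::-1],None,fx=4,fy=3.75,interpolation=cv2.INTER_CUBIC))
E
```

```text
time: 5.45
ee_pos: [0.4667, -0.2486, 0.2079]
eef_rot: [0.985, 0.171, 0.004, 0.002]
ft_force: [0.8, -0.3, -0.8]
width: 0.0392
grip_force: 30.0
time: 6.12
ee_pos: [0.4951, 0.0501, 0.2019]
eef_rot: [0.985, 0.171, 0.0, -0.0]
ft_force: [1.2, 0.8, -0.4]
width: 0.0389
grip_force: 30.0
time: 6.53
ee_pos: [0.4953, 0.0478, 0.2019]
eef_rot: [0.962, 0.274, 0.0, 0.0]
ft_force: [-0.1, 0.0, -0.3]
width: 0.0388
grip_force: 30.0
6.5833 [0.49525894 0.04776344 0.20189148] 0.03914886829304139 [[0.85, 0.527, 0.0], [0.527, -0.85, -0.0], [0.0, 0.0, -1.0]] [0.56194183 0.08894596 0.35178052]
pink_sprue 0.87 [321.1, 220.9, 63.1, 70.4]
tweezers_jaws 0.91 [320.5, 312.7, 91.8, 121.8]
tweezers_jaws 0.62 [580.6, 284.9, 9.7, 13.9]
```

View pics/w2.png

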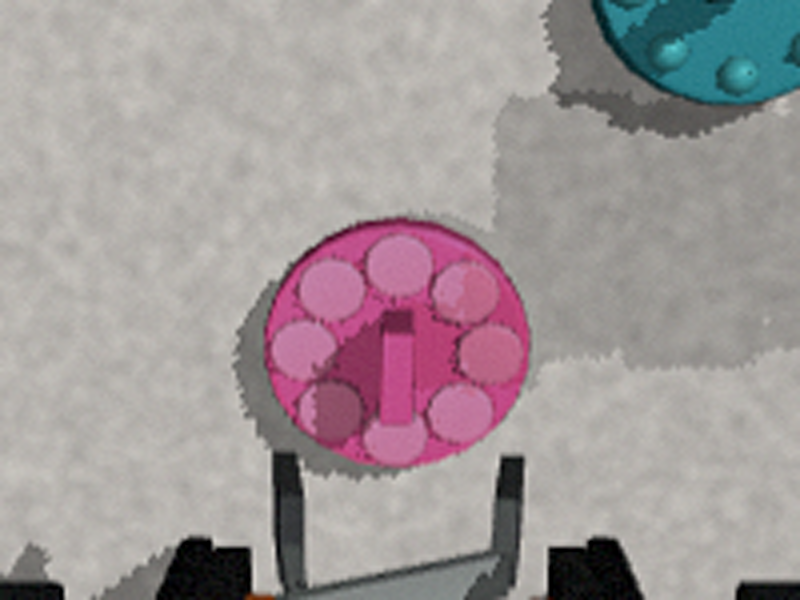

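The pink tab's top runs from (319.9,219) to (318.8,244), nearly square to the open jaws (tips at 289 and 351, row 252).

Run:
```python
from h import *
W=r.camera('wrist');s=r.read_state();M=R.from_quat(s['eef_rot']).as_matrix();e=np.array(s['ee_pos'])
a=plane(ray(W,(318.75,243.6)),.05);b=plane(ray(W,(319.9,218.8)),.05)
print(a,b,np.linalg.norm(a-b),(M.T@((a+b)/2-e)).round(4),(M.T@(b-a)).round(4))
j=M.T@(plane(ray(W,(319.75,251.5)),.130)-e);print('jawtip mid (outer x edge)',j.round(4))
l=M.T@(plane(ray(W,(319.75-31,251.5)),.130)-e);print(l)
```

```text
[0.48339321 0.04104077 0.05      ] [0.50443772 0.05283527 0.05      ] 0.024124296577940966 [-1.70e-03  1.00e-04  1.52e-01] [0.0241 0.0011 0.    ]
jawtip mid (outer x edge) [0.0048 0.0004 0.072 ]
[ 0.00484878 -0.02134905  0.07198715]
```

```bash
python3 -m pendant '[[-0.001,0,0.02,0.03],[0,0,0.025,0],[0,0,0.02,0],[0,0,0.015,0],[0,0,0.01,0],[0,0,0,0]]'
python3 -m pendant '[[0,0,0.01,0],[0,0,0.006,0],[0,0,0,0],[0,0,0,0],[0,0,0,0]]'
python3 - <<'E'
from h import *
s=r.read_state();print(s['time'],s['ee_pos'],s['ft_force'])
S=r.camera('scene')['img'];D=r.camera('side')['img']
cv2.imwrite('pics/d.png',np.hstack([cv2.resize(i[y-50:y+50,x-50:x+50,::-1],(395,395),interpolation=cv2.INTER_CUBIC) for i,x,y in((S,340,265),(D,289,274))]))
E
```

```text
time: 7.23
ee_pos: [0.4933, 0.0475, 0.1101]
eef_rot: [0.965, 0.261, -0.002, -0.0]
ft_force: [-1.2, -0.5, -0.8]
width: 0.0392
grip_force: 30.0
time: 7.65
ee_pos: [0.4948, 0.0478, 0.0965]
eef_rot: [0.965, 0.261, 0.0, 0.0]
ft_force: [0.3, -0.7, -0.5]
width: 0.0392
grip_force: 30.0
7.65 [0.49477419 0.04779    0.09647997] [ 0.30711826 -0.668112   -0.53494977]
```

View pics/d.png

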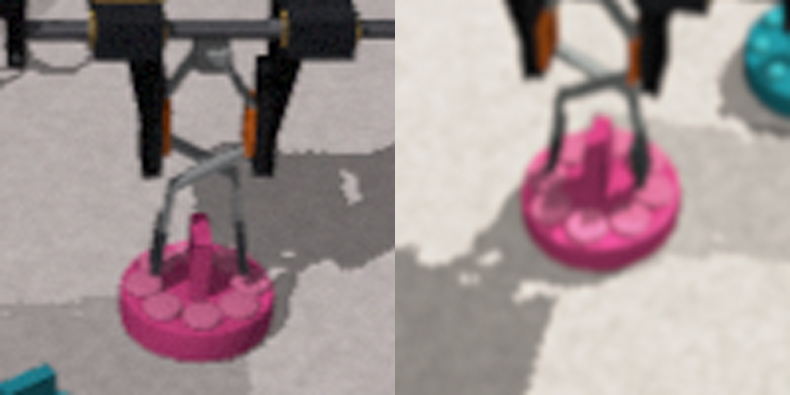

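Both views show the open jaws straddling the tab just above the petals. Releasing.

```bash
python3 -m pendant '[[0,0,0,0],[0,0,0,0],[0,0,0,0],[0,0,0,0],[0,0,0,0],[0,0,0,0],[0,0,0,0],[0,0,0,0]]' 1
python3 -m pendant '[[0,0,-0.01,0],[0,0,-0.02,0],[0,0,-0.03,0],[0,0,-0.03,0],[0,0,-0.03,0],[0,0,-0.03,0],[0,0,0,0],[0,0,0,0]]'
python3 - <<'E'
from h import *
S=r.camera('scene');D=r.camera('side');W=r.camera('wrist')
cv2.imwrite('pics/e.png',np.hstack([cv2.resize(c['img'][y-50:y+50,x-50:x+50,::-1],(265,265),interpolation=cv2.INTER_CUBIC) for c,x,y in((S,340,265),(D,289,274),(W,320,230))]))
a=orange(S['img'],(300,200,390,290));b=orange(D['img'],(240,210,340,310))
for p,q in a:
  for u,v in b: t=tri([ray(S,p),ray(D,u)]);print(q[4],v[4],t[0].round(4),t[1][0].round(4))
o=r.outline_of('pink_sprue','wrist')
if o: print(plane(ray(W,o[0]['bbox'][:2]),.012))
E
```

```text
time: 8.42
ee_pos: [0.4944, 0.0477, 0.096]
eef_rot: [0.965, 0.261, 0.0, -0.0]
ft_force: [-0.6, 0.6, 0.4]
width: 0.0826
grip_force: 0.0
time: 9.08
ee_pos: [0.4953, 0.0479, 0.2484]
eef_rot: [0.965, 0.261, 0.002, 0.0]
ft_force: [-0.3, -0.5, -0.6]
width: 0.087
grip_force: 0.0
36 15 [0.4864 0.0412 0.1055] 0.0229
36 25 [0.5022 0.0258 0.103 ] 0.0013
18 15 [0.4812 0.0654 0.1015] 0.0016
18 25 [0.4974 0.0492 0.1003] 0.0202
```

View pics/e.png

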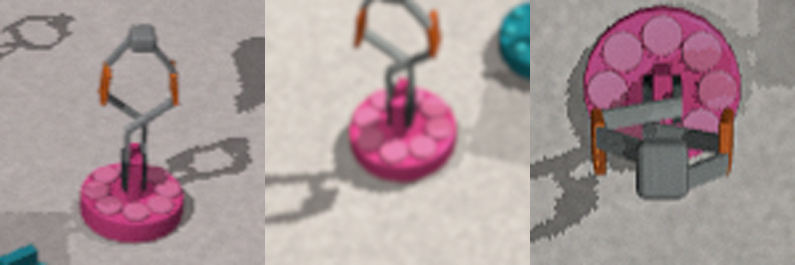

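The tweezers stand upright and square on the pink tab. Their grip is at about (0.492, 0.046, 0.102), within 4 mm of the sprue's middle, and the gripper is clear.

```bash
python3 -c "
from bench import r
print(r.close_job())"
```

```text
the job is handed in; nothing more can be done
None
```

The job is handed in: the tweezers are clipped upright on the pink casting's sprue, measured about 4 mm off its middle, about 4 degrees off square and with the jaws about 26 mm down over it; I did not move near the cream or turquoise castings, and no verdict came back.

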